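Mount the tall V-head pipe stand on its studs and lock it

TASK

Carry the tall, top-heavy yellow pipe stand upright to the grey jig, turn it so that the four holes in its foot match the four brass studs, and lower it gently until the foot lies flat on the jig plate. Let go of it, then push the red lock bolt fully home over the foot. Do not let the stand tip, and leave the spanner, the blue tin and the hammer where they are.

Things in the scene. Friction and masses are not known exactly. Their poses are not given: they have to be found in the camera images.
- stand_mid (a point): Loose yellow pipe stand, 0.6 to 0.95 kg, 230 mm tall, very top-heavy (centre of mass 150 to 175 mm up; tips at about 11 degrees of lean). Point on its axis half-way up, 115 mm above its underside; x along the V groove, z up. Yellow tube 22 mm in diameter; steel V-block head 48 (x) by 44 mm (y), flat parallel sides, 70 to 115 mm above this point: hold it there. Turned by 180 degrees it is the same.
- stand_foot (a point): Centre of the underside of the yellow stand's foot, on the stand's axis; same axes as the stand. The foot is an aluminium plate 80 (x) by 64 (y) by 8 mm thick with four 12.5 mm through holes at x = +-28, y = +-20 mm.
- seat (a point): Centre of the four brass studs on the grey jig, at the top face of its plate, 12 mm above the bench, where the underside of the foot must rest; z up. The jig is fixed, but elsewhere each time. Studs 8 mm in diameter at x = +-28, y = +-20 mm of this point, 26 mm tall, the last 8 mm tapered. The lock bolt lies on the -y side.
- blue_top (a point): Centre of the top of the blue stand fixed on the jig, same shape as the yellow one, 170 mm from the seat along the seat's +x; its top is 242 mm above the bench. An obstacle, and the partner of the yellow stand.
- knob (a point): Upright round black knob on the red lock bolt, 22 mm in diameter, 36 mm high. Point on its axis, 16 mm below its top, 50.5 mm above the bench (the red bolt's upper face is at 30.5 mm). 170 mm from the seat along the seat's -y with the bolt fully back, 134 mm fully home. Same axes as the seat.
- lockbolt (a joint): Travel of the red lock bolt in m: 0 fully back, 0.036 fully home (a stop); slides along the seat's +y, about 1.5 N of friction, stays where left, starts at 0 to 0.01. Its 24 mm wide tongue, tip 54 mm from the seat's centre when fully back, passes 2.5 mm above the mounted foot and, home, overlaps it by 14 mm.
- spanner: Loose spanner, 120 mm, on the bench beside the jig; to be left alone. Origin at its underside.
- nut_tin: Loose blue tin with lid, 68 mm in diameter, 62 mm tall; to be left alone. Origin at the centre of its underside.
- hammer: Loose hammer, 260 mm, on the robot's right; to be left alone. Origin at its underside.

How it is judged:
On the way:
1. the stand stands on the studs, foot flat on the jig plate, and has been let go (horizontal distance between stand_foot and seat below 0.005 m and z of stand_foot in the frame of seat below 0.003 m and angle between the x axis of stand_mid and the x axis of seat, either way round below 0.12 rad and angle between stand_mid's own z axis and vertical below 0.05 rad and contact force between the fingers and stand below 0.5 N), for 0.2 s.
At the end, for the whole second after the job is handed in: The stand is upright (within 0.05 rad) on the four studs, its foot within 3 mm of the jig plate, within 5 mm of the studs' centre and within 0.12 rad of their direction (either way round), at rest, and the lock bolt stands at more than 31 of its 36 mm of travel (horizontal distance between stand_foot and seat below 0.005 m and z of stand_foot in the frame of seat below 0.003 m and angle between the x axis of stand_mid and the x axis of seat, either way round below 0.12 rad and angle between stand_mid's own z axis and vertical below 0.05 rad and value of joint lockbolt above 0.031 m and linear speed of stand below 0.03 m/s and velocity of joint lockbolt below 0.01 m/s); the robot touches nothing.
It fails at once if the stand leans more than 0.3 rad (it tips over) (angle between stand_mid's own z axis and vertical above 0.3 rad).
It fails at once if the stand is slammed or rammed on the jig with more than 80 N (contact force between stand and jig above 80 N).
It fails at once if the stand is dropped on its seat: it comes down the studs faster than 0.35 m/s (horizontal distance between stand_foot and seat below 0.03 m and z of stand_foot in the frame of seat below 0.025 m and linear speed of stand above 0.35 m/s).
It fails at once if the spanner, the blue tin or the hammer is moved more than 30 mm (distance of any of spanner, nut_tin, hammer from where it was at the start of the episode above 0.03 m).
It also fails if it takes over 58 s, if anything falls off the work surface, if the arm or the gripper's body presses on something with over 40 N, if the wrist force passes 120 N, or if a joint passes its speed limit or range.

ROBOT

A 6-joint arm with a two-finger parallel gripper is mounted at the origin on the work surface. World frame = base frame: x ahead of the robot, y to its left, z up, the work surface at z = 0. Lengths are in m, angles in rad, forces in N, time in s.
With the tool pointing down it reaches from about 0.275 to 0.875 m from the base axis. Payload 12.5 kg.
Tool frame: the origin (TCP) lies on the centre line of the jaws, within the pads' length; the fingertips stand r.finger_overhang ahead of it and the grasp point (between the pads) lies 3 mm ahead of it (r.finger_overhang is the distance from the TCP to the fingertips, in m); z points along the fingers, y is the direction in which the jaws open and shut (so a half turn about z gives the same grasp; the last joint's range is limited). The gripper opens to 85 mm and grips with 20 to 120 N. Pads are 22 mm wide; open, the fingers measure 114 mm over their backs; the gripper's body (76 mm by 85 mm) begins 54 mm behind the grasp point. The pads swing forward as they close: fully open they stand 13 mm farther back than shut.
Start: joints at [-1.268, 0.351, 1.652, -0, 1.139, -0.085], TCP at [0.208, -0.509, 0.253] pointing down, gripper open.
Joint ranges: [-2.75, 2.75], [-0.79, 2.1], [0.01, 2.65], [-1.57, 4.71], [0.07, 3.14], [-2.87, 2.87]. Speed limits (rad/s): [2.22, 2.22, 2.79, 3.14, 3.14, 3.14].

INTERFACE

Orientations are given as a unit quaternion [x, y, z, w].
In Python, from cell import r, optics gives the robot as it stands. The module is installed in compiled form; this text tells all that it offers. Calls block until the motion is done:
- r.move_to(position, orientation): joint-space move of the TCP to a pose.
- r.move_linear(position, rot=None, vel=0.15): straight line of the TCP; rot=None keeps the orientation; vel is the mean speed in m/s.
- r.set_joints(angles): joint-space move.
- r.set_gripper(opening, squeeze=None): opening from 0.0 (shut) to 1.0 (fully open); squeeze is the grip in N (None keeps the last); returns when the fingers have stopped.
- r.sleep(seconds).
- r.inverse_kinematics(position, orientation): joint angles nearest the present ones, or None.
- optics.get_image(name): name is "side" or "top" or "wrist"; returns a dict with "pixels" (400x640x3 uint8, red, green, blue), "depth" (400x640 float32, m along the optical axis (not along the pixel's ray), 0 where there is no reading), "fx", "fy", "cx", "cy" (pixels), "camera_from_world" (4x4, takes a point from world to camera coordinates); the wrist camera has in their place "mount" (4x4, takes a point from camera to tool coordinates, whose origin is the TCP and whose axes are the flange's). Camera axes: x right, y down, z forward; pixel columns grow to the right and rows downward; lengths in m; the calibration is good to about 2 mm. A picture is of the moment at which its call begins: read the wrist's pose just before it.
A pose or a line that the arm cannot do raises r.PlanningError and nothing moves.
- r.hand_in(): hands the job in, once; it reports no verdict.
Readings, each from a call of its own:
- r.current_t(): time.
- r.current_q(): joint angles.
- r.current_qvel(): joint speeds.
- r.current_effort(): joint torques, N m.
- r.current_tool_pos(): TCP position.
- r.current_ee_rot(): TCP orientation.
- r.current_contact_force(): force on the tool from outside, world axes, zero at the start.
- r.current_torque(): the same for the moment, N m.
- r.current_opening(): opening from 0.0 (shut) to 1.0 (fully open).
Only numpy, scipy, OpenCV 4.12 (cv2) and the standard library are available. Lean on these libraries where they do the work, as an engineer would, in place of code of your own. Each camera call takes 0.05 s, during which the arm holds its last target. There are 200 camera calls.

## Working session

There is one attempt and no reset: what is moved stays moved. The work goes in short steps, each a Python script; the robot and the scene stay as the last script left them, time stands still between calls to the robot, and variables do not carry over. Pictures are saved under pics/ and viewed, about 8 in all and at most 12, crops included, and the job is handed in when it is done.

```bash
mkdir -p pics; cat > h.py <<'E'
import numpy as np, cv2
from cell import r, optics
from scipy.spatial.transform import Rotation as R
def grab(name):
    p=np.array(r.current_tool_pos()); q=r.current_ee_rot()
    im=optics.get_image(name)
    if name=="wrist":
        T=np.eye(4);T[:3,:3]=R.from_quat(q).as_matrix();T[:3,3]=p
        im["w"]=T@np.array(im["mount"])
    else: im["w"]=np.linalg.inv(np.array(im["camera_from_world"]))
    return im
def cloud(im):
    d=im["depth"]; v,u=np.mgrid[:d.shape[0],:d.shape[1]]
    P=np.stack([(u-im["cx"])/im["fx"]*d,(v-im["cy"])/im["fy"]*d,d],-1)
    W=P@im["w"][:3,:3].T+im["w"][:3,3]; W[d<=0]=np.nan
    return W
def onplane(im,uv,z):
    uv=np.atleast_2d(uv).astype(float)
    d=np.stack([(uv[:,0]-im["cx"])/im["fx"],(uv[:,1]-im["cy"])/im["fy"],np.ones(len(uv))],-1)@im["w"][:3,:3].T
    o=im["w"][:3,3]; return o+d*((z-o[2])/d[:,2])[:,None]
def save(im,n): cv2.imwrite("pics/"+n,im["pixels"][:,:,::-1])
def down(yaw): # tool z down, tool y (jaw) at world angle yaw
    y=np.array([np.cos(yaw),np.sin(yaw),0]);z=np.array([0,0,-1.]);x=np.cross(y,z)
    return R.from_matrix(np.stack([x,y,z],1)).as_quat()
E
python3 - <<'E'
from h import *
a=grab("top");b=grab("side");c=grab("wrist")
save(a,"top0.png");save(b,"side0.png");save(c,"wr0.png")
for n,i in (("top",a),("side",b),("wr",c)): print(n,i["fx"],i["cx"],i["cy"],i["w"].round(3).tolist(),(i["depth"]>0).mean())
print(r.finger_overhang,r.current_t(),r.current_ee_rot(),np.array(c["mount"]).round(3))
E
```

```text
top 398.4672576660801 314.8047060033398 200.30686701506002 [[0.021, -0.979, 0.205, 0.383], [-1.0, -0.019, 0.009, -0.074], [-0.005, -0.205, -0.979, 1.133], [0.0, 0.0, 0.0, 1.0]] 0.99608203125
side 518.4529359395857 313.9623500191921 199.28801767668608 [[-0.996, -0.059, 0.061, 0.513], [-0.084, 0.598, -0.797, 1.07], [0.011, -0.8, -0.6, 1.015], [0.0, 0.0, 0.0, 1.0]] 0.9958671875
wr 290.03912494527685 317.95883042395155 193.07470773907855 [[0.378, -0.875, -0.304, 0.286], [-0.926, -0.357, -0.123, -0.478], [-0.001, 0.328, -0.945, 0.373], [0.0, 0.0, 0.0, 1.0]] 0.99583984375
0.022 0.15 [ 9.81257578e-01  1.92700267e-01 -4.28923113e-05 -4.14243790e-04] [[-0.    -0.945 -0.328  0.084]
 [ 1.    -0.    -0.     0.001]
 [ 0.    -0.328  0.945 -0.121]
 [ 0.     0.     0.     1.   ]]
```

View pics/top0.png

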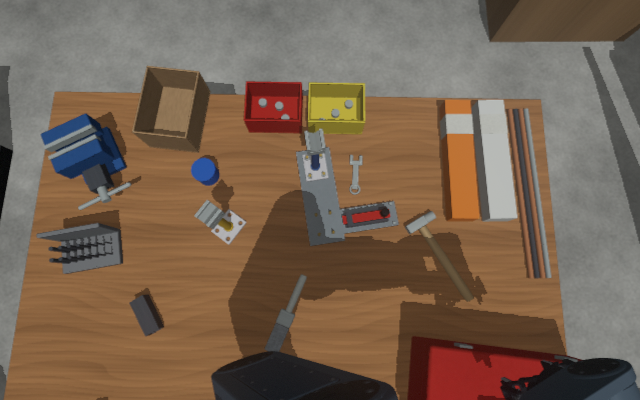

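View pics/side0.png

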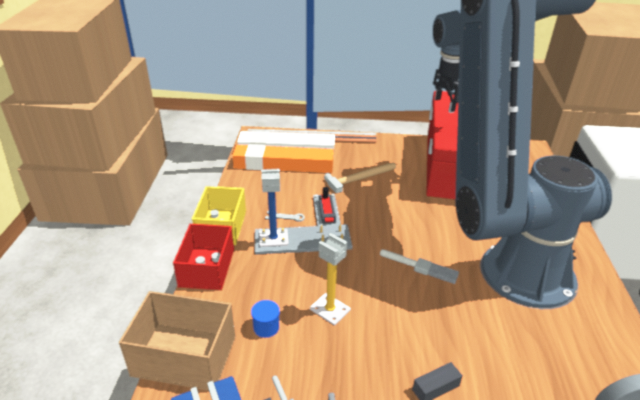

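The top view shows the yellow stand's head near (209,213) and its foot near (227,225). The blue stand's foot is at (315,165), the studs near (325,225), the red bolt at (368,215), the tin at (205,170), the spanner at (355,175) and the hammer at (420,222).

```bash
python3 - <<'E'
from h import *
for n in ("top","side"):
    im=grab(n); W=cloud(im); hsv=cv2.cvtColor(im["pixels"],cv2.COLOR_RGB2HSV)
    x,y,z=W[...,0],W[...,1],W[...,2]
    ws=(x>.25)&(x<.7)&(y>-.35)&(y<.25)
    def rect(nm,m,zp=None):
        m=cv2.morphologyEx(m.astype(np.uint8),cv2.MORPH_OPEN,np.ones((2,2)))
        k,l,st,ce=cv2.connectedComponentsWithStats(m)
        for i in range(1,k):
            if st[i,4]<40: continue
            s=l==i; P=W[s]
            if zp is not None:
                uv=np.argwhere(s)[:,::-1]; P=onplane(im,uv,zp)
            rc=cv2.minAreaRect((P[:,:2]*1000).astype(np.float32))
            print(n,nm,st[i,4],ce[i].round(),"z",np.nanmedian(W[s][:,2]).round(4),"c",np.round(rc[0],1),"sz",np.round(rc[1],1),"ang",round(rc[2],1),"mean",(P[:,:2].mean(0)*1000).round(1))
    rect("heads",ws&(z>.205)&(z<.26))
    rect("headtop",ws&(z>.225)&(z<.26))
    white=(hsv[...,1]<50)&(hsv[...,2]>110)
    rect("foot",ws&white&(z<.016)&(z>.001)&(y>0.02),.008)
    rect("blufoot",ws&white&(z<.03)&(z>.014)&(y<0.02),.02)
    rect("plate",ws&(z>.008)&(z<.016)&(y<0.03),.012)
    red=(hsv[...,1]>130)&((hsv[...,0]<8)|(hsv[...,0]>172))
    rect("red",ws&red&(z>.015)&(z<.1),.0305)
    rect("knob",ws&(z>.05)&(z<.075)&(y<-.1))
    bl=(hsv[...,1]>130)&(abs(hsv[...,0].astype(int)-115)<12)
    rect("tin",ws&bl&(z>.05)&(z<.075))
E
```

```text
top heads 107 [316. 151.] z 0.2166 c [726.7 -80.6] sz [36.4 96.5] ang 61.6 mean [700.4 -64.9]
top heads 441 [209. 215.] z 0.2181 c [554.  213.7] sz [120.5  48.8] ang 61.2 mean [nan nan]
top headtop 83 [202. 210.] z 0.2277 c [544.7 228.8] sz [38.2 97.2] ang 2.7 mean [545.7 195.5]
top headtop 80 [214. 219.] z 0.2285 c [522.5 194.5] sz [36.2 90.5] ang 5.8 mean [nan nan]
top foot 421 [230. 229.] z 0.0075 c [535.2 177.9] sz [64.9 81.6] ang 54.0 mean [531.2 174.7]
top blufoot 155 [316. 177.] z 0.0194 c [686.5 -68.7] sz [26.7 63.5] ang 7.6 mean [684.8 -66.3]
top blufoot 82 [413. 228.] z 0.025 c [ 543.5 -343.8] sz [24. 32.] ang 32.7 mean [ 543.1 -341.8]
top plate 2655 [333. 213.] z 0.0118 c [ 612.  -162.1] sz [213.5 257.3] ang 10.0 mean [ 583.5 -115.3]
top red 269 [368. 217.] z 0.0304 c [ 569.5 -214.3] sz [25.4 86.7] ang 10.2 mean [ 569.  -212.8]
top knob 58 [385. 213.] z 0.065 c [ 578.4 -261.9] sz [18.2 31.9] ang 11.4 mean [ 576.5 -257.8]
top tin 161 [209. 174.] z 0.0614 c [677.9 234. ] sz [27.6 45.4] ang 81.3 mean [678.1 233. ]
side heads 45 [278. 184.] z 0.2172 c [ 718.8 -217.6] sz [  6.3
[... 579 characters left out ...]
] ang 28.6 mean [ 544.8 -331.3]
side blufoot 100 [284. 238.] z 0.0181 c [686.2 -57.1] sz [20.3 62.2] ang 7.2 mean [685.1 -54.8]
side blufoot 227 [410. 260.] z 0.0174 c [332.6   1.7] sz [ 29.3 148.8] ang 75.7 mean [326.    1.7]
side plate 1145 [315. 234.] z 0.011 c [ 611.4 -144.7] sz [213.4 245.8] ang 10.0 mean [597.9 -91.9]
side red 132 [327. 206.] z 0.029 c [ 568.4 -208.7] sz [25.5 82.2] ang 9.1 mean [ 568.3 -208.4]
side red 40 [330. 220.] z 0.0277 c [ 555.9 -139.6] sz [24.3 19. ] ang 5.6 mean [ 555.7 -139.7]
side knob 43 [326. 191.] z 0.0578 c [ 571.1 -293.3] sz [105.4  14.9] ang 81.5 mean [nan nan]
side tin 126 [270. 306.] z 0.0603 c [679.4 225. ] sz [36.6 60.5] ang 7.4 mean [678.2 238.6]
```

```bash
python3 - <<'E'
from h import *
d=np.deg2rad
ya=d(9.8); ex=np.array([np.cos(ya),np.sin(ya),0]); seat=np.array([.549,-.09,0])
P=seat-.03*ex; st=np.array([.535,.19,0])
for o in (0,np.pi):
    for nm,p,yw in (("jig",P,ya+np.pi/2+o),("stand",st,d(54)+o)):
        for z in (.24,.40):
            q=r.inverse_kinematics((p+[0,0,z]).tolist(),down(yw)); print(nm,np.rad2deg(yw),z,None if q is None else np.round(q,2))
E
```

```text
jig 99.8 0.24 [-0.27  0.33  1.72 -0.    1.09 -2.01]
jig 99.8 0.4 [-0.27  0.2   1.49 -0.    1.45 -2.01]
stand 54.0 0.24 [ 0.26  0.4   1.62 -0.    1.13 -0.68]
stand 54.0 0.4 [ 0.26  0.28  1.39 -0.    1.47 -0.68]
jig 279.8 0.24 [-0.27  0.33  1.72 -0.    1.09  1.13]
jig 279.8 0.4 [-0.27  0.2   1.49 -0.    1.45  1.13]
stand 234.0 0.24 [ 0.26  0.4   1.62 -0.    1.13  2.46]
stand 234.0 0.4 [ 0.26  0.28  1.39 -0.    1.47  2.46]
```

```bash
python3 - <<'E'
from h import *
d=np.deg2rad
ya=d(9.8); ex=np.array([np.cos(ya),np.sin(ya),0]); seat=np.array([.549,-.09,0])
P=seat-.03*ex; st=np.array([.535,.19,0])
r.move_to((P+[0,0,.40]).tolist(),down(ya+np.pi/2))
r.move_linear((P+[0,0,.25]).tolist(),vel=.25)
a=grab("wrist");save(a,"wjig.png");np.save("wjig.npy",a,allow_pickle=True)
r.move_linear((P+[0,0,.36]).tolist(),vel=.3)
r.move_to((st+[0,0,.36]).tolist(),down(d(54)))
b=grab("wrist");save(b,"wst.png");np.save("wst.npy",b,allow_pickle=True)
cv2.imwrite("pics/w1.png",np.vstack([cv2.imread("pics/wjig.png"),cv2.imread("pics/wst.png")])[:, :][::1])
im=np.vstack([cv2.imread("pics/wjig.png")[50:350],cv2.imread("pics/wst.png")[50:350]]);cv2.imwrite("pics/w1.png",im)
print(r.current_t())
E
```

```text
4.7667
```

View pics/w1.png

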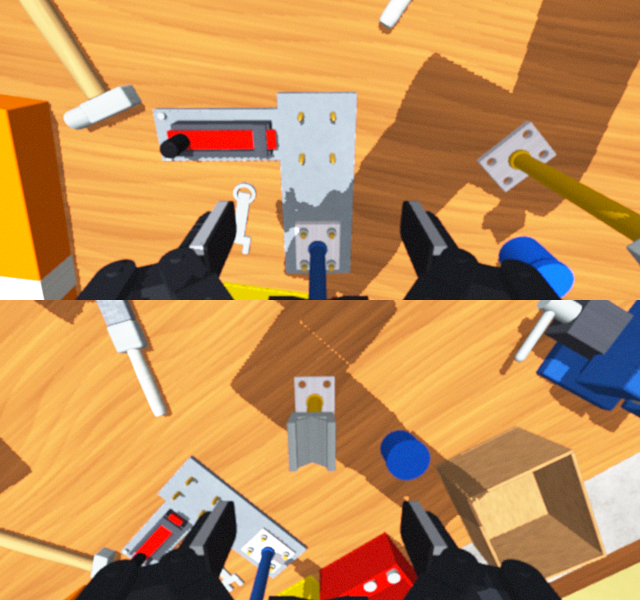

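The upper half (jig) shows the four brass studs at (300,118), (333,118), (301,158) and (333,158), with the black knob at (175,147). The lower half shows the stand's foot holes at (302,384) and (327,384), and the V-block head spanning columns 288–335.

```bash
python3 - <<'E'
from h import *
a=np.load("wjig.npy",allow_pickle=True).item(); b=np.load("wst.npy",allow_pickle=True).item()
W=cloud(a);hsv=cv2.cvtColor(a["pixels"],cv2.COLOR_RGB2HSV)
m=((hsv[...,0]>15)&(hsv[...,0]<35)&(hsv[...,1]>110)).astype(np.uint8); m[:, :270]=0;m[:,370:]=0;m[:140]=0;m[240:]=0
k,l,s,c=cv2.connectedComponentsWithStats(m)
S=[];
for i in range(1,k):
    if s[i,4]<8: continue
    P=W[l==i]; hi=P[P[:,2]>.028]
    base=onplane(a,c[i],.012+.013)[0]
    print("stud",c[i].round(1),s[i,2:],"zmax",np.nanmax(P[:,2]).round(3),"hi",(np.nanmedian(hi,0)*1000).round(1),"ray z25",(base*1000).round(1)); S.append(base)
S=np.array(S)
if len(S)==4:
    print("seat",S.mean(0)*1000)
    S=S[np.argsort(S[:,0])]; lo=S[:2][np.argsort(S[:2,1])];hi=S[2:][np.argsort(S[2:,1])]
    for p,q in ((lo[0],hi[0]),(lo[1],hi[1])): print("xdir",np.rad2deg(np.arctan2(*(q-p)[[1,0]])),np.linalg.norm(q-p))
    for p,q in ((lo[0],lo[1]),(hi[0],hi[1])): print("ydir",np.rad2deg(np.arctan2(*(q-p)[[1,0]]))-90,np.linalg.norm(q-p))
# plate rect edges
x,y,z=[W[...,i] for i in range(3)]
# head
W=cloud(b); z=W[...,2]; ok=(z>.19)&(z<.236)&(np.hypot(W[...,0]-.535,W[...,1]-.19)<.06)
ok=cv2.morphologyEx(ok.astype(np.uint8),cv2.MORPH_OPEN,np.ones((3,3)))>0
uv=np.argwhere(ok)
print("head px",uv.min(0),uv.max(0))
for lab,mm in (("all",ok),("top",ok&(z>.224))):
    P=W[mm][:,:2]*1000
    rc=cv2.minAreaRect(P.astype(np.float32)); print("head",lab,len(P),"z",np.nanmedian(z[mm]),rc,P.mean(0))
# foot holes & foot rect not occluded
h2=cv2.cvtColor(b["pixels"],cv2.COLOR_RGB2HSV)
w=((h2[...,1]<60)&(h2[...,2]>120)&(z<.02)&(z>0)&(np.hypot(W[...,0]-.535,W[...,1]-.19)<.07)).astype(np.uint8)
cs,_=cv2.findContours(w,cv2.RETR_CCOMP,cv2.CHAIN_APPROX_NONE)
for q in cs:
    A=cv2.contourArea(q)
    if A>12:
        P=onplane(b,q[:,0],.008)[:,:2]*1000; rc=cv2.minAreaRect(P.astype(np.float32)); M=cv2.moments(q)
        print("foot",A,[round(M['m10']/M['m00'],1),round(M['m01']/M['m00'],1)],rc)
E
```

```text
stud [273.1 142.3] [ 9  7 41] zmax 0.001 hi [nan nan nan] ray z25 [ 500.7 -153.9   25. ]
stud [363.3 144.6] [ 18  14 133] zmax 0.002 hi [nan nan nan] ray z25 [485.1 -47.4  25. ]
stud [272.  152.8] [ 6  6 27] zmax 0.002 hi [nan nan nan] ray z25 [ 513.4 -153.7   25. ]
stud [363.5 166.2] [ 13  20 144] zmax 0.002 hi [nan nan nan] ray z25 [510.9 -41.3  25. ]
stud [300.2 166.2] [ 6  9 39] zmax 0.039 hi [ 523.3 -117.6   33. ] ray z25 [ 524.1 -117.7   25. ]
stud [332.7 166.1] [ 6  9 39] zmax 0.04 hi [516.4 -78.9  34.7] ray z25 [517.2 -78.5  25. ]
stud [361.4 195.6] [ 15  44 422] zmax 0.002 hi [nan nan nan] ray z25 [548.8 -35.5  25. ]
stud [301.2 208.5] [ 5 10 42] zmax 0.039 hi [ 578.  -107.9   32.6] ray z25 [ 579.1 -108.1   25. ]
stud [332.1 208. ] [ 5  9 41] zmax 0.039 hi [571.2 -69.6  32.7] ray z25 [571.8 -69.   25. ]
stud [274.5 225.8] [ 11  29 282] zmax 0.002 hi [nan nan nan] ray z25 [ 609.4 -139.    25. ]
head px [163 286] [221 334]
head all 2584 z 0.21896168121803347 ((535.8869018554688, 179.1648406982422), (43.71415710449219, 48.53359603881836), 54.298545837402344) [532.87404757 181.14259083]
head top 888 z 0.2299147783847303 ((535.8438720703125, 179.01443481445312), (43.385650634765625, 48.1959114074707), 54.7491340637207) [534.45812562 180.06778512]
foot 1044.5 [314.2, 141.5] ((528.6692504882812, 184.976806640625), (64.97918701171875, 63.66689682006836), 54.01177215576172)
foot 46.5 [326.2, 133.8] ((524.1489868164062, 212.12660217285156), (11.380075454711914, 12.414408683776855), 9.093701362609863)
foot 52.0 [301.5, 134.0] ((501.0749206542969, 179.66690063476562), (12.352117538452148, 12.589351654052734), 8.326971054077148)
  return np.nanmean(a, axis, out=out, keepdims=keepdims)
```

```bash
python3 - <<'E'
from h import *
d=np.deg2rad
r.move_linear([.5356,.1793,.30],down(d(54.6)),vel=.15)
r.move_linear([.5356,.1793,.208],vel=.12)
r.set_gripper(.62,30); print(r.current_contact_force(),r.current_opening())
r.set_gripper(0.0,60); print(r.current_contact_force(),r.current_opening(),r.current_tool_pos())
r.move_linear([.5356,.1793,.218],vel=.05); r.sleep(.2)
print(r.current_contact_force(),r.current_torque(),r.current_opening(),r.current_t())
a=grab("wrist");save(a,"wh.png");np.save("wh.npy",a,allow_pickle=True)
s=grab("side");save(s,"s2.png")
cv2.imwrite("pics/h2.png",np.vstack([cv2.imread("pics/wh.png")[100:],cv2.imread("pics/s2.png")[100:]]))
E
```

```text
[-0.05668134 -0.13662629  0.35236355] 0.619434399886707
[0.40832798 1.82449145 3.17603689] 0.5081772174907914 [0.5359361  0.17947049 0.20835584]
[-0.01106303  0.30690499 -8.28268826] [-0.05399906 -0.00938634  0.00903442] 0.5066069079602709 7.45
```

View pics/h2.png

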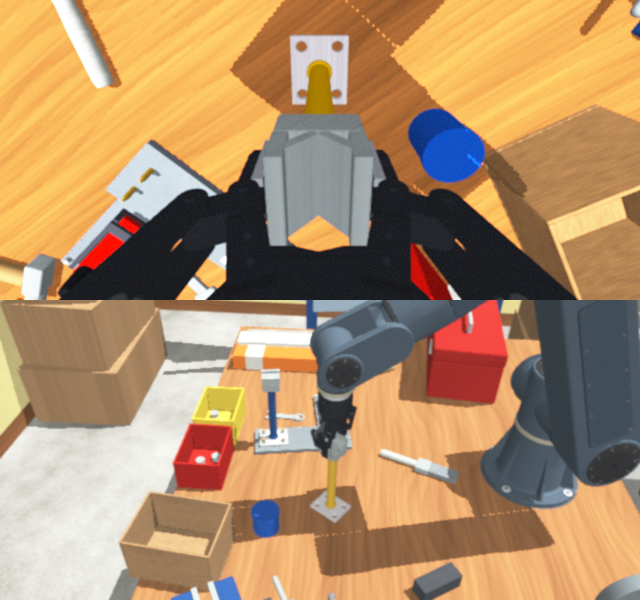

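The stand is held about 10 mm up, with all four foot holes visible around (302–338, 145–200) in the full-frame wrist picture. From these I'll measure where the foot is in the tool frame.

```bash
cat >> h.py <<'E'
def holes(b,near,zt,rad=.07):
    W=cloud(b);h2=cv2.cvtColor(b["pixels"],cv2.COLOR_RGB2HSV)
    g=cv2.cvtColor(b["pixels"],cv2.COLOR_RGB2GRAY)
    w=((h2[...,1]<60)&(h2[...,2]>100)&(abs(W[...,2]-zt)<.008)&(np.hypot(W[...,0]-near[0],W[...,1]-near[1])<rad)).astype(np.uint8)
    cs,hi=cv2.findContours(w,cv2.RETR_CCOMP,cv2.CHAIN_APPROX_NONE); out=[]
    for q,h in zip(cs,hi[0]):
        if h[3]>=0 and 25<cv2.contourArea(q)<250:
            M=cv2.moments(q);out.append((M['m10']/M['m00'],M['m01']/M['m00']))
    print("foot z",np.nanmedian(W[...,2][w>0]))
    return np.array(out)
def tool(P,p,q): return R.from_quat(q).inv().apply(np.asarray(P)-p)
E
python3 - <<'E'
from h import *
a=np.load("wh.npy",allow_pickle=True).item()
h=holes(a,[.5356,.1793],.018); print(h.round(1))
P=onplane(a,h,.018); print((P*1000).round(1),(P.mean(0)*1000).round(1))
T=tool(P,r.current_tool_pos(),r.current_ee_rot()); print((T*1000).round(1),(T.mean(0)*1000).round(1)); print(r.current_tool_pos())
S=np.load("wjig.npy",allow_pickle=True).item()
E
```

```text
foot z 0.01743912573192083
[[336.4 146.1]
 [300.8 146.2]]
[[523.1 211.6  18. ]
 [500.4 179.4  18. ]] [511.8 195.5  18. ]
[[ 28.8  19.3 199.8]
 [ 28.6 -20.1 199.8]] [ 28.7  -0.4 199.8]
[0.5354924  0.17921488 0.21775969]
```

```bash
python3 - <<'E'
from h import *
d=np.deg2rad
p0=r.current_tool_pos()
r.move_linear([p0[0],p0[1],.300],vel=.12)
r.move_linear([.5482,-.0929,.300],down(d(99.9)),vel=.12)
r.sleep(.3)
r.move_linear([.5482,-.0929,.258],vel=.06); r.sleep(.5)
a=grab("wrist");save(a,"wp.png");np.save("wp.npy",a,allow_pickle=True)
p,q=r.current_tool_pos(),r.current_ee_rot();print(p,r.current_t(),r.current_contact_force())
h=holes(a,[.548,-.093],.058);P=onplane(a,h,.058);print(h.round(1),(tool(P,p,q)*1000).round(1),(P*1000).round(1))
t=grab("top");save(t,"tp.png")
cv2.imwrite("pics/p3.png",np.hstack([cv2.resize(a["pixels"][60:260,220:420,::-1],(400,400),interpolation=cv2.INTER_CUBIC),cv2.resize(t["pixels"][120:270,250:400,::-1],(400,400),interpolation=cv2.INTER_CUBIC)]))
E
```

```text
[ 0.54820548 -0.09288406  0.25803784] 12.5 [-0.12388103  0.45840181 -7.13659978]
foot z 0.057907927676758425
[[336.3 146.3]
 [300.7 146.3]] [[ 29.   19.6 200. ]
 [ 29.  -19.8 200. ]] [[ 516.3  -78.5   58. ]
 [ 523.  -117.4   58. ]]
```

View pics/p3.png

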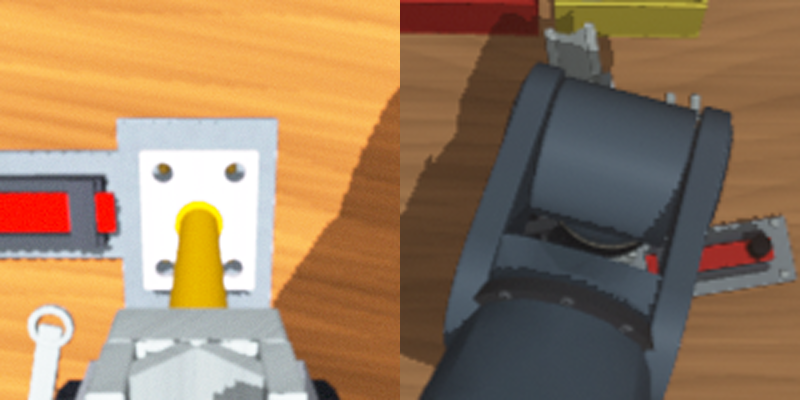

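Studs are visible through the two near holes, at (163,170) and (235,170) in the crop. Holes and studs agree to about 0.6 mm, so I'll lower the stand with force checks.

```bash
python3 - <<'E'
from h import *
X,Y=.5487,-.0928
f0=r.current_contact_force()
for z in (.248,.240,.234,.228,.2245,.223,.222,.221,.2205,.220,.2195,.219,.2185,.218):
    r.move_linear([X,Y,z],vel=.03); r.sleep(.1)
    f=r.current_contact_force()-np.array(f0); print(z,f.round(2),np.round(r.current_torque(),2),round(r.current_tool_pos()[2],4))
    if f[2]>4 or np.hypot(f[0],f[1])>6: break
print(r.current_t())
a=grab("wrist");save(a,"wd.png");np.save("wd.npy",a,allow_pickle=True)
print(holes(a,[.548,-.093],.02))
s=grab("side")
cv2.imwrite("pics/p4.png",np.hstack([cv2.resize(a["pixels"][60:260,220:420,::-1],(400,400),interpolation=cv2.INTER_CUBIC),cv2.resize(s["pixels"][150:300,250:400,::-1],(400,400),interpolation=cv2.INTER_CUBIC)]))
E
```

```text
0.248 [ 0.25  0.12 -0.18] [0.03 0.03 0.02] 0.2481
0.24 [ 1.09 -0.94 -0.91] [-0.02 -0.01  0.04] 0.2401
0.234 [-0.47 -0.55  0.28] [-0.01 -0.07  0.05] 0.234
0.228 [ 0.36 -1.02  0.09] [0.   0.01 0.02] 0.228
0.2245 [-0.29 -1.01  0.19] [-0.02  0.07 -0.  ] 0.2245
0.223 [ 0.38 -0.59 -0.51] [-0.04  0.02 -0.03] 0.223
0.222 [ 0.44 -1.16 -0.39] [ 0.03 -0.02 -0.  ] 0.222
0.221 [ 0.93 -1.11 -0.46] [ 0.04  0.04 -0.01] 0.221
0.2205 [ 0.2  -1.44 -0.92] [0.01 0.02 0.04] 0.2205
0.22 [-0.58  0.9   6.06] [0.11 0.32 0.01] 0.2203
16.6667
foot z 0.019007396818727484
[[340.61538462 207.22435897]
 [348.28494624 202.36827957]
 [353.67099567 188.41558442]
 [287.00114155 194.1803653 ]
 [284.10526316 175.79298246]
 [349.425      165.75      ]
 [283.13645224 161.04093567]
 [285.98684211 146.72368421]
 [354.17724868 147.1031746 ]
 [336.63699825 146.82198953]
 [300.43333333 146.87333333]
 [350.77192982 130.03070175]
 [332.03809524 130.92857143]
 [309.5917603  131.98127341]
 [284.46816479 130.55805243]
 [336.56444444 128.36      ]]
```

View pics/p4.png

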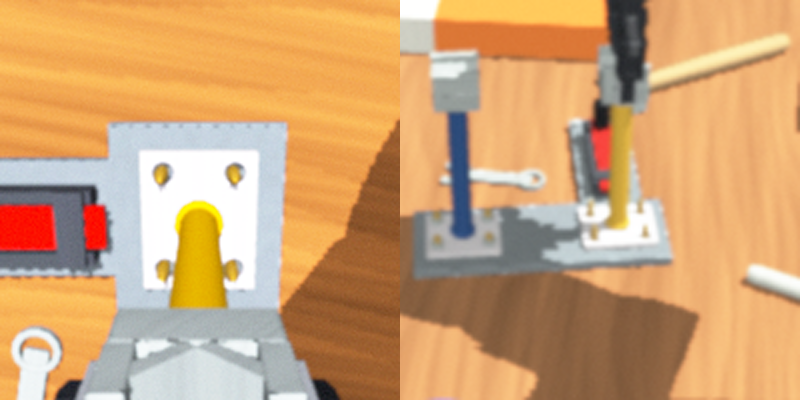

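The stud tops stand proud through the holes, and contact came at TCP z = 0.2203, which is the expected seated height. I'll release, retreat, and check.

```bash
python3 - <<'E'
from h import *
d=np.deg2rad
r.set_gripper(.60); r.set_gripper(.95); r.sleep(.2)
print(r.current_contact_force())
p=r.current_tool_pos()
r.move_linear([p[0],p[1],.27],vel=.06)
r.move_linear([p[0],p[1],.36],vel=.2)
r.sleep(.3)
a=grab("wrist");save(a,"wr.png")
W=cloud(a);z=W[...,2];ok=(z>.205)&(z<.25)&(np.hypot(W[...,0]-.548,W[...,1]+.093)<.06)
ok=cv2.morphologyEx(ok.astype(np.uint8),cv2.MORPH_OPEN,np.ones((3,3)))>0
print("head",np.nanmax(z[ok]),cv2.minAreaRect((W[ok&(z>.236)][:,:2]*1000).astype(np.float32)))
g=W[...,2]; k=(g>.058)&(g<.072)&(np.hypot(W[...,0]-.575,W[...,1]+.255)<.05); print("knob",np.nanmedian(W[k],0),k.sum())
print(holes(a,[.548,-.093],.02,.05)[:6],r.current_t())
cv2.imwrite("pics/p5.png",a["pixels"][:,:,::-1])
E
```

```text
[-0.22252918  0.22027687 -0.28408387]
head 0.24402937068639546 ((548.478759765625, -92.75011444091797), (48.13384246826172, 44.00881576538086), 9.993279457092285)
knob [ 0.57709491 -0.25681551  0.06604392] 195
foot z 0.019532825332450515
[[341.09210526 142.90789474]
 [330.75555556 131.84814815]
 [305.18481848 131.87128713]] 19.5583
```

View pics/p5.png

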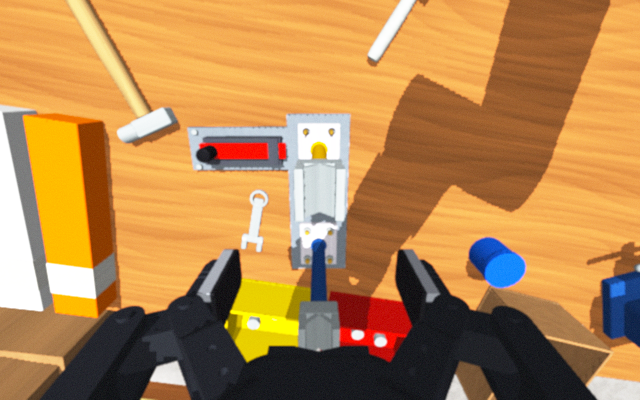

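The stand is upright on the studs and released: head centre (548.5,−92.8) at 10.0°, top at 0.243. The knob at (207,154) is 166 mm from the seat, so travel is about 4 mm. Next is pushing the bolt.

```bash
python3 - <<'E'
from h import *
d=np.deg2rad
ya=d(9.9); ex=np.array([np.cos(ya),np.sin(ya),0]); ey=np.array([-np.sin(ya),np.cos(ya),0])
seat=np.array([.5476,-.0934,0])+.0008*ex
at=lambda s,z:(seat-s*ey+[0,0,z]).tolist()
print(r.inverse_kinematics(at(.2,.062),down(ya)))
r.set_gripper(0.0,40)
r.move_linear(at(.205,.30),down(ya),vel=.2)
r.move_linear(at(.205,.10),vel=.2)
r.move_linear(at(.205,.062),vel=.06)
r.sleep(.2); f0=np.array(r.current_contact_force()); print(f0)
for s in (.19,.18,.172,.166,.162,.160,.158,.157,.156,.155,.154,.153,.152,.151,.150,.149,.148,.147,.146,.145):
    r.move_linear(at(s,.062),vel=.03); r.sleep(.05)
    f=np.array(r.current_contact_force())-f0; fy=f@ey
    print(s,f.round(2),round(fy,2),-((np.array(r.current_tool_pos())-seat)@ey).round(4))
    if fy<-10: break
print(r.current_t())
E
```

```text
[-5.33614728e-01  7.58448248e-01  1.49425663e+00 -4.44089210e-16
  8.88887779e-01 -7.06402324e-01]
[-0.74499838 -0.50209981 -0.18206647]
0.19 [1.45 0.73 0.68] 0.47 0.1901
0.18 [ 0.84  0.64 -0.3 ] 0.49 0.1798
0.172 [ 0.6   0.4  -0.01] 0.29 0.1718
0.166 [ 1.14  1.35 -0.34] 1.14 0.1658
0.162 [ 0.29  0.68 -0.73] 0.62 0.1618
0.16 [0.14 1.42 0.33] 1.37 0.1598
0.158 [0.38 1.03 0.28] 0.95 0.1579
0.157 [0.79 0.02 0.11] -0.11 0.157
0.156 [1.13 0.36 0.3 ] 0.16 0.1559
0.155 [ 1.41 -3.2  -0.25] -3.39 0.1552
0.154 [ 0.78 -8.81 -3.27] -8.82 0.1551
0.153 [  1.67 -14.73  -4.11] -14.79 0.155
28.675
```

The stop was felt at 0.155 m, close to the expected 0.156. I'll back off, rise and check.

```bash
python3 - <<'E'
from h import *
d=np.deg2rad
ya=d(9.9); ex=np.array([np.cos(ya),np.sin(ya),0]); ey=np.array([-np.sin(ya),np.cos(ya),0])
seat=np.array([.5476,-.0934,0])+.0008*ex
at=lambda s,z:(seat-s*ey+[0,0,z]).tolist()
r.move_linear(at(.185,.062),vel=.08)
r.move_linear(at(.185,.36),vel=.2)
r.move_linear((seat-.12*ey-.06*ex+[0,0,.36]).tolist(),down(ya+np.pi/2),vel=.2); r.sleep(.3)
a=grab("wrist");s=grab("side");W=cloud(a);g=W[...,2]
k=(g>.058)&(g<.072)&(np.hypot(W[...,0]-.571,W[...,1]+.226)<.05);K=np.nanmedian(W[k],0)
print("knob",K,k.sum(),"dist",-((K-seat)@ey))
ok=(g>.236)&(g<.25)&(np.hypot(W[...,0]-.548,W[...,1]+.093)<.06)
print("head",cv2.minAreaRect((W[ok][:,:2]*1000).astype(np.float32)),np.nanmedian(g[ok]))
cv2.imwrite("pics/p6.png",np.vstack([a["pixels"][60:340,:,::-1],s["pixels"][120:400,:,::-1]])); print(r.current_contact_force(),r.current_t())
E
```

```text
knob [ 0.5706634  -0.22572503  0.06614499] 163 dist 0.13431988866667488
head ((548.1328125, -92.7618179321289), (48.22642135620117, 45.26102828979492), 10.299989700317383) 0.24165737273604007
[ 0.49459462 -0.27401097  0.39402538] 32.9833
```

View pics/p6.png

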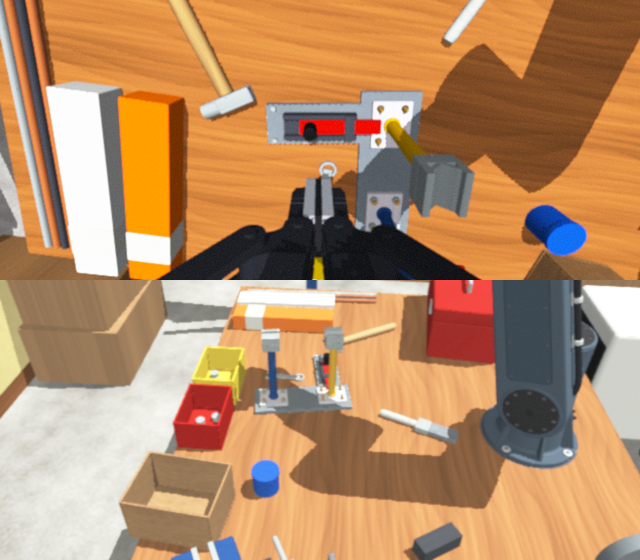

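The red tongue overlaps the foot at (375,127), the knob is at (310,131), 134.3 mm from the seat and so fully home, and the stand is upright. The spanner, tin and hammer look undisturbed, so I'm handing in.

```bash
python3 -c "
from cell import r
r.hand_in(); print(r.current_t())"
```

```text
the job is handed in; nothing more can be done
the job is handed in; nothing more can be done
```

The yellow stand is on the four studs and released, the lock bolt is pushed home, and the job was handed in at about 33 s of the 58 s allowed. The hand-in itself reports no verdict.

- **Placing:** I gripped the stand by its head, carried it upright and turned it about 45°. Holes and studs agreed to about 0.6 mm before I lowered it. Touchdown was at the expected seated height, with about 6 N.
- **Stand after release:** The head's centre was within about 1 mm of the measured seat and its yaw within 0.4°. Its top was at 0.242 m, as expected for a foot lying flat.
- **Bolt:** I pushed it against its stop with about 15 N. The knob then measured 134.3 mm from the seat, against 134 mm for fully home, so travel is about 35.7 mm.
- **Other objects:** The spanner, tin and hammer looked untouched in the last pictures. I checked them only by eye and did not re-measure their positions.
- **Failed checks:** The hole finder returned spurious holes in the pictures taken once the foot was on the plate, so I relied on the head's position and the seating height there instead. No other checks failed or disagreed.

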